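# Show a freshly cast printing stamp to the desk camera

## Task

Lift the clay-red cast stamp by its grip bar out of its mould and hold it up to the tilted desk camera for inspection: the middle of its printing face (the underside) straight in front of the lens at 11 cm from it, the face square to the camera's line of sight, and the long side of the stamp parallel to the long side of the camera. Finish while still holding it there, steady in the air; nothing is put down or let go. Leave the white stamp in its mould, the camera as it is set (do not knock it or change its tilt) and the other things on the table where they are.

Things in the scene. Friction and masses are not known exactly. Their poses are not given: they have to be found in the camera images.
- stamp_red_grip (a point): Clay-red cast stamp: base plate 50 (x) x 80 (y) x 16 mm, on its middle a grip bar 20 (x) x 60 (y) x 42 mm high; 100 to 210 g. Lies base down in its mould, loose, 1.5 mm play all round; the plate's top is 4 mm above the mould's top, the bar stands free. This point: centre line of the bar, 42 mm above the printing face, 26 above the plate's top, 16 below the bar's top. z up, y along bar, x across.
- stamp_red_face (a point): Centre of the printing face (underside) of the clay-red stamp, 42 mm below stamp_red_grip along its z axis; same axes.
- stamp_white_grip (a point): The other stamp, white, of the same shape and size, in a mould of its own (the two moulds look alike); this point as for the red one. It is to be left alone.
- mould_red: Teal mould block in which the clay-red stamp lies, 82 (x) x 116 (y) x 24 mm high, fixed to the table. Origin: centre of its underside; its y axis runs along the cavity's long side. The cavity opens upward, 12 mm deep.
- lens (a point): Centre of the black lens's front on the white desk camera. The head, 46 x 120 (y) x 34 mm, tilts on a stiff hinge 55 mm above the table between two arms of a grey base 90 x 150 mm fixed to the table; the lens front is 25 mm from the hinge axis. z = line of sight, out of the lens, upward, leaning 0.2 to 0.45 rad from vertical; y = along the camera's long side, level.
- focus (a point): Empty point in the air on the camera's line of sight, 110 mm in front of the lens, where the middle of the printing face belongs. Same axes as lens: z away from the lens, y along the camera's long side.
- camera_head (a joint): Tilt of the camera's line of sight from vertical, rad; 0 = looking straight up, growing as it leans towards the camera base's -x side (towards the robot).
- bottle: Clear glass bottle, 68 mm diameter, 210 mm tall, standing; origin at the centre of its underside. Bystander.
- jar_blue: Small blue paint jar, 36 mm diameter, 55 mm tall; origin at the centre of its underside. Bystander.
- jar_amber: Small amber paint jar, same size. Bystander.
- jar_green: Small green paint jar, same size. Bystander.
- brush: Paint brush, 180 mm long, lying. Bystander.
- basket: Straw-coloured round bowl-shaped basket, 110 mm across, 50 mm high; origin at the centre of its underside. Bystander.
- stamp_red: The clay-red stamp itself; origin at the centre of its printing face.
- camera_stand: The desk camera's base; origin at the centre of its underside, its y axis along the camera's long side.
Not all that is in view belongs to the job. What is meant by the stamp_red is not black, purple or yellow, and is the larger of those in its own colour.

How it is judged:
By the outcome, as a careful person would: the job done as asked, in the order asked, and still so for the second after the job is handed in, while the arm keeps its last pose, push and grip.
It also fails if it takes over 34 s, if anything falls off the work surface, if the arm or the gripper's body presses on something with over 40 N, if the wrist force passes 120 N, or if a joint passes its speed limit or range.

## Robot

A 6-joint arm with a two-finger parallel gripper is mounted at the origin on the work surface. World frame = base frame: x ahead of the robot, y to its left, z up, the work surface at z = 0. Lengths are in m, angles in degrees, forces in N, time in s.
With the tool pointing down it reaches from about 0.3 to 0.75 m from the base axis. Payload 8.5 kg.
Tool frame: the origin (TCP) lies on the centre line of the jaws, within the pads' length; the fingertips stand 14 mm ahead of it and the grasp point (between the pads) lies 5 mm behind it; z points along the fingers, y is the direction in which the jaws open and shut (so a half turn about z gives the same grasp; the last joint's range is limited). The gripper opens to 85 mm and grips with 20 to 120 N. Pads are 22 mm wide; open, the fingers measure 114 mm over their backs; the gripper's body (76 mm by 85 mm) begins 54 mm behind the grasp point. The pads swing forward as they close: fully open they stand 13 mm farther back than shut.
Start: joints at [61.977, 21.807, 74.336, -0, 83.858, -12.336], TCP at [0.149, 0.529, 0.245] pointing down, gripper open.
Joint ranges: [-178.18, 178.18], [-50.72, 133.34], [12.68, 142.11], [-81.47, 261.47], [9.98, 163.14], [-165.26, 165.26]. Speed limits (degrees/s): [136.94, 136.94, 180, 180, 180, 180].

## Interface

Orientations are given as a 3x3 rotation matrix whose columns are the frame's x, y, z axes.
In Python, from rig import env, optics, order, finder gives the robot as it stands.
- The arm moves only by the tool play_rows, never from a script. Its argument "commands" is a list of rows, each an object of numbers: "grip": the closure, from -1 (fully open) to 1 (shut); "x", "y", "z": the shift along the tool's x, y, z in m; "rx", "ry", "rz": the turn, a rotation vector about the tool's x, y, z in rad. A call has 1 to 12 rows; each row shifts and turns the commanded pose from where the row before left it, along the tool's axes as they then stand; what a row does not reach is not made up. A row lasts 1/8 s, in which the tool goes at most 62.5 mm and 10.7 degrees, less where a joint would pass 70% of its speed; a pose out of reach is approached as far as the arm can. A call is refused whole if a number of a shift passes 0.0625 or a number of a turn 0.188, either way. A call with a gripper value outside its range is refused whole. The fingers move at their own pace and stop on an object; "squeeze" is the grip in N (left out, the last holds). Time passes only in rows, so rows that do not move let the fingers close. It gives the time, the measured TCP pose, the force and the opening at its end, in the units of the state.
- env.observe(): the state, without advancing time (a new reading comes with each control period).
- optics.get_image(name): name is "scene" or "top" or "wrist"; returns a dict with "color" (480x640x3 uint8, blue, green, red), "range_z" (480x640 float32, m along the optical axis (not along the pixel's ray), 0 where there is no reading), "fov_y" (degrees; the focal length in pixels is half the picture's height over the tangent of half this angle, whatever the lens; pixels are square), "cx", "cy" (the principal point, pixels), "cam_to_world" (4x4, takes a point from camera to world coordinates). Camera axes: x right, y down, z forward; pixel columns grow to the right and rows downward; lengths in m; the calibration is good to about 2 mm. The wrist camera is an equidistant fisheye: a pixel r from the principal point sees the ray r / f radians off the axis. A picture is of the moment at which its call begins.
- order.close_job(): hands the job in, once; it reports no verdict.
Trained networks look in the newest picture that a camera, given by its name, has taken for a name from the list of things; names that differ only in an ending like _2 or _b are one class to them, and where a whole thing is asked for, a point or a joint stands for the part that bears it (a point fixed in the world has none). Each returns a list of dicts, best first, with "conf" (0 to 1); they miss things now and then, are a little off and sometimes report something else, mostly with a low value. They report only what shows in the picture. A call takes as long as a camera call. They do not tell look-alikes from the thing itself.
- finder.boxes_of(camera, thing): "point" ([x, y, z] in m, in world coordinates, good to about 4 mm: the middle of the surface that is visible of it).
The state is a dict: "time_s": time; "q": joint angles; "qvel": joint speeds; "joint_efforts": joint torques, N m; "position": TCP position; "tool_rot": TCP orientation; "ft_force": force on the tool from outside, world axes, zero at the start; "wrist_torque": the same for the moment, N m; "grip_width": finger opening in m.
Only numpy, scipy, OpenCV 4.12 (cv2) and the standard library are available. Lean on these libraries where they do the work, as an engineer would, in place of code of your own. Each camera call takes 0.05 s, during which the arm holds its last target.

## Working session

There is one attempt and no reset: what is moved stays moved. The work goes in short steps, Python scripts to look and compute and a tool call to move; the robot and the scene stay as the last step left them, time stands still between calls to the robot, and variables do not carry over. Pictures are saved under pics/ and viewed, and the job is handed in when it is done.

Besides the shell and the picture viewer there is one more tool, called after ">>>" as name(argument=value, ...), one argument or row to a line, values as JSON. play_rows: Moves the arm, as the interface text tells. Its arguments: {"type":"object","properties":{"commands":{"type":"array"},"squeeze":{"type":"number"}},"required":["commands"]}

```bash
mkdir -p pics; ls
cat > h.py <<'E'
import numpy as np, cv2, pickle
from rig import env, optics, order, finder
def snap(n,fn):
    d=optics.get_image(n); cv2.imwrite('pics/'+fn+'.png',d['color']); pickle.dump(d,open('pics/'+fn+'.pkl','wb')); return d
def load(fn): return pickle.load(open('pics/'+fn+'.pkl','rb'))
def cloud(d):
    h,w=d['range_z'].shape; f=h/2/np.tan(np.radians(d['fov_y'])/2)
    v,u=np.mgrid[:h,:w]; z=d['range_z']
    p=np.stack([(u-d['cx'])/f*z,(v-d['cy'])/f*z,z],-1)
    T=np.array(d['cam_to_world']); P=p@T[:3,:3].T+T[:3,3]; P[z==0]=np.nan
    return P
E
python3 - <<'E'
from h import *
s=env.observe(); print({k:np.round(v,3).tolist() for k,v in s.items()})
a=snap('scene','s0');b=snap('top','t0');
for d in(a,b): print(d['fov_y'],np.round(d['cam_to_world'],3).tolist())
snap('wrist','w0')
E
```

```text
pics
{'time_s': 0.0, 'q': [61.976, 21.842, 74.386, -0.0, 83.861, -12.335], 'qvel': [-0.056, 0.019, 0.2, 0.063, 0.015, -0.013], 'joint_efforts': [-0.001, -44.845, -23.128, -0.0, 0.005, 0.0], 'position': [0.149, 0.529, 0.245], 'tool_rot': [[-0.963, 0.27, -0.001], [0.27, 0.963, -0.001], [0.0, -0.001, -1.0]], 'ft_force': [0.406, -0.226, -0.118], 'wrist_torque': [-0.02, 0.04, -0.027], 'grip_width': 0.086}
52.00368980785267 [[-0.661, 0.519, -0.542, 1.247], [0.751, 0.466, -0.468, 0.557], [0.01, -0.716, -0.698, 0.966], [0.0, 0.0, 0.0, 1.0]]
51.164661247531534 [[0.007, -0.989, 0.145, 0.403], [-1.0, -0.008, -0.005, 0.001], [0.006, -0.145, -0.989, 1.385], [0.0, 0.0, 0.0, 1.0]]
```

View pics/s0.png

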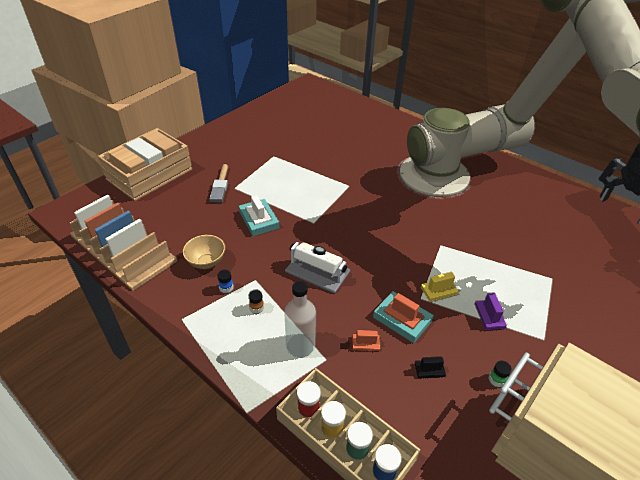

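View pics/t0.png

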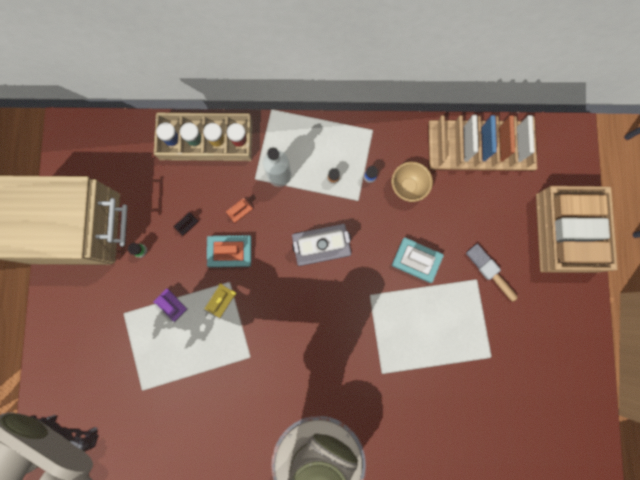

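View pics/w0.png

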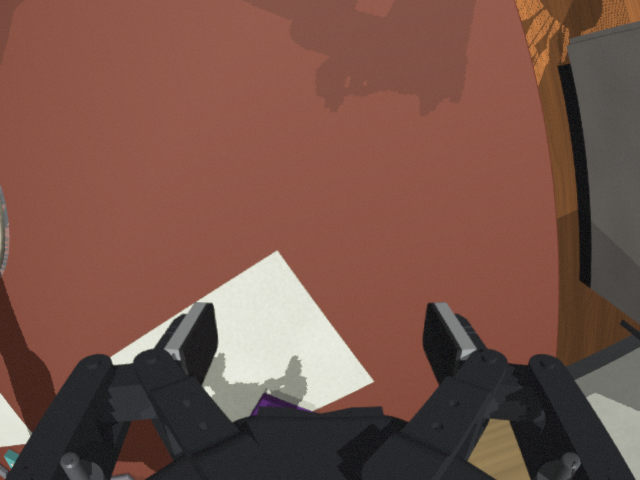

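In the scene view, the candidates are the red stamp in its teal mould at (403,312), a smaller red one with no mould at (367,341), yellow at (440,287), purple at (490,312), black at (430,367) and the white stamp in its mould at (259,212). I choose the one at (403,312), top view (229,251), and will check it in a close crop while measuring.

Run:
```python
from h import *
a=load('s0');b=load('t0')
c1=cv2.resize(a['color'][270:390,340:480],None,fx=4,fy=4,interpolation=cv2.INTER_CUBIC)
c2=cv2.resize(b['color'][190:290,180:360],None,fx=4,fy=4,interpolation=cv2.INTER_CUBIC)
cv2.imwrite('pics/c1.png',c1);cv2.imwrite('pics/c2.png',c2)
for n,d,(u0,u1,v0,v1) in(('scene',a,(365,440,285,345)),('top',b,(200,260,228,275))):
    P=cloud(d); R=np.zeros(P.shape[:2],bool);R[v0:v1,u0:u1]=1
    hsv=cv2.cvtColor(d['color'],cv2.COLOR_BGR2HSV)
    teal=R&(hsv[...,0]>75)&(hsv[...,0]<105)&(hsv[...,1]>60)
    bgr=d['color'].astype(int); red=R&(bgr[...,2]>150)&(bgr[...,1]<130)&(bgr[...,2]-bgr[...,0]>80)
    pr=P[red];pr=pr[~np.isnan(pr[:,0])]
    print(n,'red n',len(pr),np.histogram(pr[:,2],bins=np.arange(0,.1,.005))[0])
    for lo,hi in((.02,.036),(.06,.085)):
        q=pr[(pr[:,2]>lo)&(pr[:,2]<hi)]
        if len(q)>20:
            r=cv2.minAreaRect((q[:,:2]*1000).astype(np.float32));print(lo,len(q),q.mean(0).round(4),np.median(q[:,2]).round(4),r)
    pt=P[teal];pt=pt[(pt[:,2]>.018)&(pt[:,2]<.03)]
    r=cv2.minAreaRect((pt[:,:2]*1000).astype(np.float32));print('mould',len(pt),np.median(pt[:,2]),r)
for cam in('scene','top'):
    for t in('stamp_red_grip','mould_red','lens','camera_stand','camera_head','bottle'):
        print(cam,t,[(np.round(x['point'],3).tolist(),round(x['conf'],2)) for x in finder.boxes_of(cam,t)[:3]])
```

```text
scene red n 342 [  4   0  24   4   5  60  18   0  19  46   0   1   1  47 111   1   0   0
   0]
0.02 83 [0.566  0.2783 0.0281] 0.0284 ((564.6685180664062, 253.66806030273438), (49.928192138671875, 77.36445617675781), 13.008502960205078)
0.06 160 [0.558  0.2516 0.0707] 0.0707 ((557.8003540039062, 250.64462280273438), (21.462827682495117, 58.187522888183594), 4.539124011993408)
mould 652 0.024575927079240834 ((557.4459838867188, 249.9043426513672), (85.04859924316406, 116.91559600830078), 1.3836028575897217)
top red n 290 [ 0  0  0  0 12 54 24  2  1  3 14  2  7 90 76  5  0  0  0]
0.02 91 [0.5528 0.2391 0.0285] 0.0283 ((558.2203979492188, 250.0835723876953), (82.52522277832031, 35.46651077270508), 76.15957641601562)
0.06 178 [0.5563 0.2515 0.0697] 0.0697 ((556.8169555664062, 252.14346313476562), (19.773056030273438, 58.54078674316406), 0.4256874918937683)
mould 515 0.02404087728169846 ((556.4810180664062, 250.9483642578125), (80.477783203125, 113.86382293701172), 0.8818560242652893)
scene stamp_red_grip [([0.68, 0.233, 0.014], 0.9), ([0.435, 0.275, 0.02], 0.77), ([0.425, 0.406, 0.02], 0.74)]
scene mould_red [([0.547, -0.257, 0.028], 0.72), ([0.59, 0.272, 0.026], 0.61)]
scene lens [([0.59, 0.002, 0.073], 0.67), ([0.792, 0.132, 0.121], 0.24)]
scene camera_stand [([0.598, 0.014, 0.038], 0.84)]
scene camera_head [([0.593, 0.006, 0.07], 0.8)]
scene bottle [([0.795, 0.134, 0.121], 0.76), ([0.532, -0.454, 0.02], 0.27)]
top stamp_red_grip [([0.411, 0.395, 0.014], 0.75), ([0.427, 0.266, 0.015], 0.73), ([0.572, -0.003, 0.058], 0.66)]
top mould_red [([0.553, 0.248, 0.021], 0.76)]
top lens [([0.578, 0.0, 0.07], 0.93)]
top camera_stand [([0.758, 0.114, 0.135], 0.58), ([0.577, 0.002, 0.076], 0.2)]
top camera_head []
top bottle [([0.759, 0.116, 0.138], 0.79)]
```

View pics/c1.png

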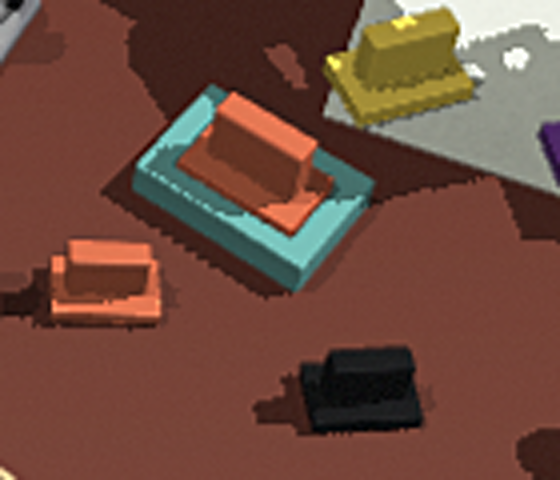

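View pics/c2.png

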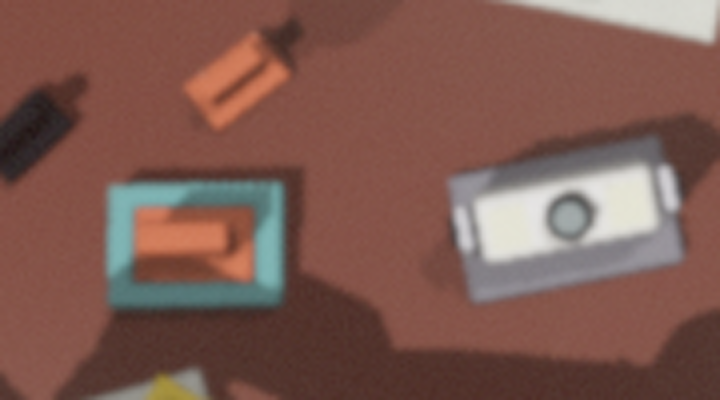

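The chosen stamp is the larger clay-red one in the teal mould: the mould centre is at about (0.557, 0.251), its y axis is along world y, and the heights match (plate 28 mm, bar top 70 mm). Next I measure the desk camera.

```bash
cat >> h.py <<'E'
from scipy.optimize import least_squares
E
python3 - <<'E'
from h import *
for n,fn,(u0,u1,v0,v1) in(('scene','s0',(280,355,235,292)),('top','t0',(288,356,220,268))):
    d=load(fn);P=cloud(d)[v0:v1,u0:u1].reshape(-1,3);C=d['color'][v0:v1,u0:u1].reshape(-1,3).astype(int)
    ok=~np.isnan(P[:,0]);P=P[ok];C=C[ok]
    print(n,np.histogram(P[:,2],bins=np.arange(0,.11,.005))[0])
    b=P[(P[:,2]>.012)&(P[:,2]<.03)];print('base',len(b),np.median(b[:,2]),cv2.minAreaRect((b[:,:2]*1000).astype(np.float32)))
    # RANSAC plane on high white points
    H=P[(P[:,2]>.05)];best=0;rng=np.random.default_rng(0)
    for _ in range(3000):
        q=H[rng.choice(len(H),3,False)];m=np.cross(q[1]-q[0],q[2]-q[0])
        if np.linalg.norm(m)<2e-4: continue
        m/=np.linalg.norm(m); m*=np.sign(m[2])
        if m[2]<.6: continue
        i=abs((H-q[0])@m)<.002
        if i.sum()>best: best=i.sum();I=i
    q=H[I];c=q.mean(0);m=np.linalg.svd(q-c)[2];nn=m[2]*np.sign(m[2][2]);print('plane',best,len(H),c.round(4),nn.round(3),'tilt',np.arccos(nn[2]))
    pr=(q-c)@m[:2].T; r=cv2.minAreaRect((pr*1000).astype(np.float32)); ctr=c+(np.array(r[0])/1000)@m[:2]
    bx=cv2.boxPoints(r)/1000; e=[bx[1]-bx[0],bx[2]-bx[1]]; e=max(e,key=np.linalg.norm)@m[:2]; print('rect',r[1],ctr.round(4),'long',(e/np.linalg.norm(e)).round(3))
    rest=H[~I]; print('offplane heights',np.histogram((rest-c)@nn,bins=np.arange(-.05,.03,.005))[0])
E
python3 - <<'E'
import cv2
a=cv2.imread('pics/s0.png')[230:300,270:370];cv2.imwrite('pics/c3.png',cv2.resize(a,None,fx=7,fy=7,interpolation=cv2.INTER_CUBIC))
E
```

```text
scene [1454  182  691  137   15   15   11   10   10   29   81  102  125  209
  184  222   54    5    0    0    0]
base 619 0.013867381627295838 ((582.8819580078125, -1.7902069091796875), (84.94796752929688, 149.19100952148438), 13.702183723449707)
plane 262 1130 [ 0.5777 -0.0016  0.0738] [-0.332 -0.069  0.941] tilt 0.34613335715349175
rect (45.374908447265625, 140.1098175048828) [ 0.5752 -0.0013  0.073 ] long [-0.209  0.978 -0.002]
offplane heights [  0   0   0   8  66 100 101 110 141  81  42  68   3   0   0]
top [710 291 502 106   2   2   1   4   3   8   7  48 128 222 234 224  61   6
   0   0   0]
base 408 0.013927015384258556 ((577.0184326171875, -0.6744766235351562), (89.4919662475586, 147.19662475585938), 12.189383506774902)
plane 346 930 [ 0.5737 -0.0012  0.0712] [-0.31  -0.051  0.949] tilt 0.31946004123319416
rect (149.79991149902344, 44.59458923339844) [ 0.5736 -0.0042  0.071 ] long [-0.211  0.977 -0.016]
offplane heights [  0   0   0   0   3  19  17  47  93 121 150 103  31   0   0]
```

View pics/c3.png

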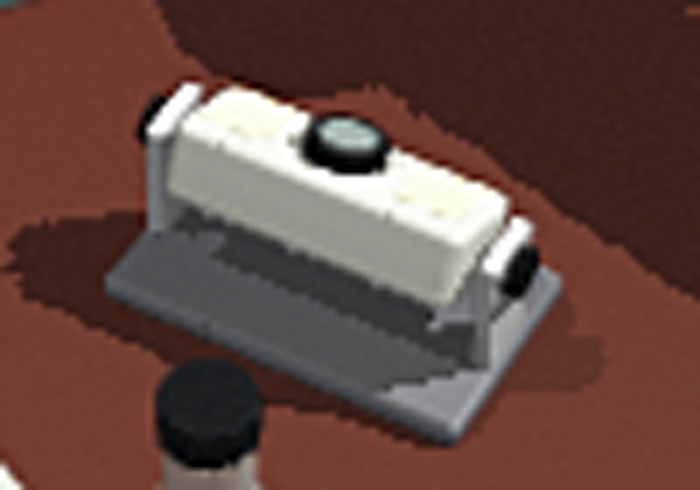

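Run:
```python
from h import *
d=load('w0');s=env.observe();T=np.array(d['cam_to_world']);R=np.array(s['tool_rot']);p=np.array(s['position'])
print('cam in tool',((T[:3,3]-p)@R).round(4)); print((R.T@T[:3,:3]).round(3),d['fov_y'],d['cx'],d['cy'])
```

```text
cam in tool [ 0.0758 -0.0015 -0.1293]
[[-0.    -0.956 -0.294]
 [ 1.    -0.    -0.001]
 [ 0.001 -0.294  0.956]] 65.70646984690485 319.91121043463016 239.46493694974387
```

Run:
```python
import numpy as np
d=np.array([.0345,-.0445])
for k in range(12):
    ps=np.radians(max(0,74.3-9.29*k)); print(k,round(d@[-np.sin(ps),np.cos(ps)],3),round(d@[np.cos(ps),np.sin(ps)],3))
```

```text
0 -0.045 -0.034
1 -0.05 -0.026
2 -0.054 -0.017
3 -0.056 -0.008
4 -0.056 0.001
5 -0.055 0.01
6 -0.053 0.019
7 -0.049 0.027
8 -0.044 0.034
9 -0.044 0.034
10 -0.044 0.034
11 -0.044 0.034
```

>>> play_rows(
  commands=[
    {"grip": -1,"x": -0.045,"y": -0.034,"z": -0.007,"rz": 0.162},
    {"x": -0.05,"y": -0.026,"z": -0.007,"rz": 0.162},
    {"x": -0.054,"y": -0.017,"z": -0.007,"rz": 0.162},
    {"x": -0.056,"y": -0.008,"z": -0.007,"rz": 0.162},
    {"x": -0.056,"y": 0.001,"z": -0.007,"rz": 0.162},
    {"x": -0.055,"y": 0.01,"z": -0.007,"rz": 0.162},
    {"x": -0.053,"y": 0.019,"z": -0.007,"rz": 0.162},
    {"x": -0.049,"y": 0.027,"z": -0.007,"rz": 0.162},
    {"x": -0.044,"y": 0.034},
    {"x": -0.044,"y": 0.034},
    {"x": -0.044,"y": 0.034},
    {"x": 0,"y": 0},
  ],
)

```text
invalid input at $.commands[0]: expected keys grip, x, y, z, rx, ry, rz
```

>>> play_rows(
  commands=[
    {"grip": -1,"x": -0.045,"y": -0.034,"z": -0.007,"rx": 0,"ry": 0,"rz": 0.162},
    {"grip": -1,"x": -0.05,"y": -0.026,"z": -0.007,"rx": 0,"ry": 0,"rz": 0.162},
    {"grip": -1,"x": -0.054,"y": -0.017,"z": -0.007,"rx": 0,"ry": 0,"rz": 0.162},
    {"grip": -1,"x": -0.056,"y": -0.008,"z": -0.007,"rx": 0,"ry": 0,"rz": 0.162},
    {"grip": -1,"x": -0.056,"y": 0.001,"z": -0.007,"rx": 0,"ry": 0,"rz": 0.162},
    {"grip": -1,"x": -0.055,"y": 0.01,"z": -0.007,"rx": 0,"ry": 0,"rz": 0.162},
    {"grip": -1,"x": -0.053,"y": 0.019,"z": -0.007,"rx": 0,"ry": 0,"rz": 0.162},
    {"grip": -1,"x": -0.049,"y": 0.027,"z": -0.007,"rx": 0,"ry": 0,"rz": 0.162},
    {"grip": -1,"x": -0.044,"y": 0.034,"z": 0,"rx": 0,"ry": 0,"rz": 0},
    {"grip": -1,"x": -0.044,"y": 0.034,"z": 0,"rx": 0,"ry": 0,"rz": 0},
    {"grip": -1,"x": -0.044,"y": 0.034,"z": 0,"rx": 0,"ry": 0,"rz": 0},
    {"grip": -1,"x": 0,"y": 0,"z": 0,"rx": 0,"ry": 0,"rz": 0},
  ],
)

```text
time_s: 2.25
position: [0.5298, 0.0403, 0.3004]
tool_rot: [[0.003, 1.0, -0.001], [1.0, -0.003, -0.0], [-0.0, -0.001, -1.0]]
ft_force: [0.1, -0.1, -0.8]
grip_width: 0.0855
```

Run:
```python
from h import *
snap('wrist','w1')
```

```text
(no output)
```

View pics/w1.png

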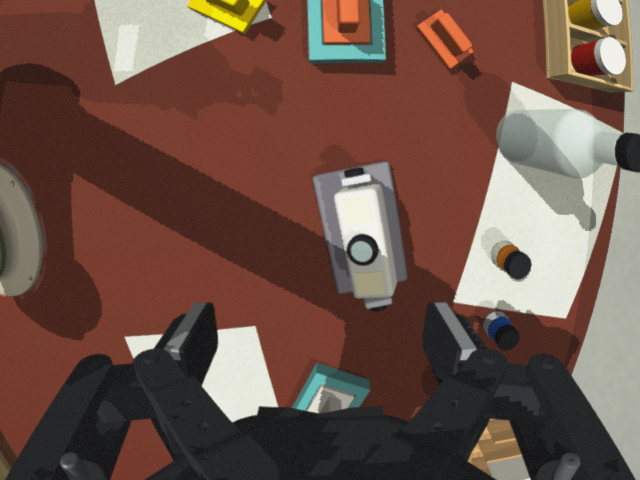

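The wrist view shows the desk camera clearly: lens at (362,250), red mould at (347,25) at the top edge, and the bottle well clear at (560,140). I fit the head and stamp from this.

```bash
cat >> h.py <<'E'
def fcloud(d):
    z=d['range_z'];h,w=z.shape; f=h/2/np.tan(np.radians(d['fov_y'])/2)
    v,u=np.mgrid[:h,:w].astype(float); a=u-d['cx'];b=v-d['cy'];r=np.hypot(a,b)+1e-9;t=r/f
    k=np.tan(t)/r*z
    p=np.stack([a*k,b*k,z],-1);T=np.array(d['cam_to_world']);P=p@T[:3,:3].T+T[:3,3];P[z==0]=np.nan;return P
def plane(H,tol=.0015,minz=.6,seed=0):
    best=0;rng=np.random.default_rng(seed)
    for _ in range(3000):
        q=H[rng.choice(len(H),3,False)];m=np.cross(q[1]-q[0],q[2]-q[0])
        if np.linalg.norm(m)<2e-4: continue
        m/=np.linalg.norm(m); m*=np.sign(m[2])
        if m[2]<minz: continue
        i=abs((H-q[0])@m)<tol
        if i.sum()>best: best=i.sum();I=i
    q=H[I];c=q.mean(0);m=np.linalg.svd(q-c)[2];return I,c,m[2]*np.sign(m[2][2]),m[:2]
E
python3 - <<'E'
from h import *
d=load('w1');A=fcloud(d);V,U=np.mgrid[:480,:640]
P=A[150:315,305:415].reshape(-1,3);C=d['color'][150:315,305:415].reshape(-1,3).astype(int);UV=np.stack([U,V],-1)[150:315,305:415].reshape(-1,2)
ok=~np.isnan(P[:,0]);P=P[ok];C=C[ok];UV=UV[ok]
tb=A[100:140,160:300].reshape(-1,3);print('table z',np.nanmedian(tb[:,2]))
b=P[(P[:,2]>.010)&(P[:,2]<.018)];print('base',len(b),np.median(b[:,2]),cv2.minAreaRect((b[:,:2]*1000).astype(np.float32)))
H=P[P[:,2]>.05]; print(np.histogram(H[:,2],bins=np.arange(.05,.1,.005))[0])
# white only
hm=(P[:,2]>.05);HC=C[hm];HU=UV[hm]
lens=np.hypot(HU[:,0]-362,HU[:,1]-250)<22
mid=(np.abs(HU[:,1]-245)<62)
I,c,n,m=plane(H[~lens&mid]);q=H[~lens&mid][I]
print('n',n.round(4),'tilt',np.arccos(n[2]),'yawdir',np.degrees(np.arctan2(-n[1],-n[0])),len(q),c.round(4))
pr=(q-c)@m.T; r=cv2.minAreaRect((pr*1000).astype(np.float32)); ctr=c+(np.array(r[0])/1000)@m
bx=cv2.boxPoints(r)/1000; e=[bx[1]-bx[0],bx[2]-bx[1]]; e=max(e,key=np.linalg.norm)@m;e/=np.linalg.norm(e);print('rect',r[1],ctr.round(4),'long',e.round(3),np.degrees(np.arctan2(-e[0],e[1])))
L=H[lens];h=(L-c)@n;print('lens h',np.histogram(h,bins=np.arange(-.01,.02,.001))[0])
f=L[h>.004] if (h>.004).sum()>50 else L;print('lens front',np.median(f,0).round(4),f.mean(0).round(4),len(f),cv2.minEnclosingCircle((f[:,:2]*1000).astype(np.float32)))
# stamp
g=A[0:62,305:390].reshape(-1,3);cc=d['color'][0:62,305:390].reshape(-1,3).astype(int)
k=(g[:,2]>.062)&(g[:,2]<.08);print('bar',k.sum(),cv2.minAreaRect((g[k][:,:2]*1000).astype(np.float32)),np.median(g[k][:,2]))
k=(g[:,2]>.02)&(g[:,2]<.031);print('mould',k.sum(),cv2.minAreaRect((g[k][:,:2]*1000).astype(np.float32)))
cv2.imwrite('pics/c4.png',cv2.resize(d['color'][160:320,300:420],None,fx=3.7,fy=3.7,interpolation=cv2.INTER_CUBIC))
E
```

```text
table z 0.0013262679024053647
base 3714 0.012994249815039688 ((577.5888671875, -3.553741455078125), (90.18034362792969, 150.03994750976562), 11.33578109741211)
[  80  223  590 1493 1253 1898  388   13    0]
n [-0.3283 -0.0684  0.9421] tilt 0.3419746535105142 yawdir 11.777369606587408 2315 [0.5733 0.0012 0.073 ]
rect (43.24309158325195, 124.21622467041016) [ 0.5738 -0.0087  0.0724] long [ 0.198 -0.98  -0.002] -168.59005790865766
lens h [  0   0   0   1   1   1   4  28 122 282 177  44   9  12  16  11  74 284
 286  78   5   0   0   0   0   0   0   0   0]
lens front [ 0.5701 -0.0047  0.0801] [ 0.5701 -0.0049  0.0798] 754 ((570.1748046875, -5.559460639953613), 16.16887664794922)
bar 534 ((556.8923950195312, 232.4427947998047), (26.90382194519043, 20.258502960205078), 89.90605163574219) 0.0710034462821866
mould 3700 ((557.4125366210938, 226.44808959960938), (82.62018585205078, 70.68606567382812), 1.4764076471328735)
```

View pics/c4.png

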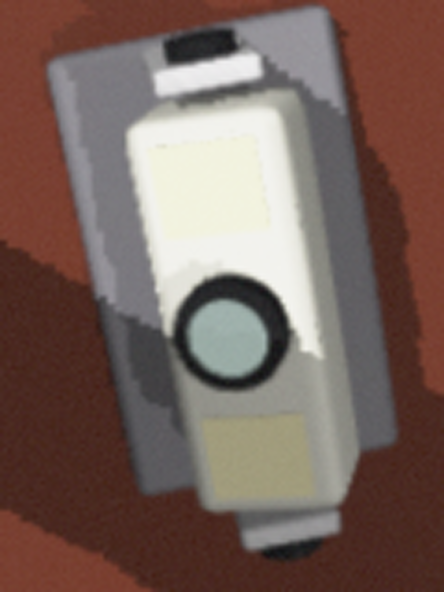

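>>> play_rows(
  commands=[
    {"grip": -1,"x": 0.0525,"y": 0.007,"z": 0.03,"rx": 0,"ry": 0,"rz": -0.02},
    {"grip": -1,"x": 0.0525,"y": 0.007,"z": 0.03,"rx": 0,"ry": 0,"rz": 0},
    {"grip": -1,"x": 0.0525,"y": 0.007,"z": 0.04,"rx": 0,"ry": 0,"rz": 0},
    {"grip": -1,"x": 0.0525,"y": 0.007,"z": 0.04,"rx": 0,"ry": 0,"rz": 0},
    {"grip": -1,"x": 0,"y": 0,"z": 0,"rx": 0,"ry": 0,"rz": 0},
  ],
)

```text
time_s: 2.92
position: [0.5496, 0.2509, 0.1631]
tool_rot: [[-0.026, 1.0, -0.006], [1.0, 0.026, -0.001], [-0.001, -0.006, -1.0]]
ft_force: [-0.2, -0.5, 0.7]
grip_width: 0.0851
```

Run:
```python
from h import *
d=snap('wrist','w2');A=fcloud(d);s=env.observe();print(np.round(s['position'],4),np.round(s['tool_rot'],4).tolist())
g=A.reshape(-1,3);near=(abs(g[:,0]-.557)<.05)&(abs(g[:,1]-.25)<.08)
hsv=cv2.cvtColor(d['color'],cv2.COLOR_BGR2HSV).reshape(-1,3)
red=near&((hsv[:,0]<15)|(hsv[:,0]>170))&(hsv[:,1]>90)
for nm,lo,hi,m in(('bar',.064,.08,red),('plate',.024,.034,red),('mould',.02,.03,near)):
    k=m&(g[:,2]>lo)&(g[:,2]<hi);q=g[k];print(nm,k.sum(),cv2.minAreaRect((q[:,:2]*1000).astype(np.float32)),np.median(q[:,2]))
```

```text
[0.5507 0.2493 0.1652] [[-0.0247, 0.9997, -0.0022], [0.9997, 0.0247, -0.0006], [-0.0005, -0.0022, -1.0]]
bar 2800 ((556.9287109375, 250.4022674560547), (20.064023971557617, 59.07244110107422), 1.4161927700042725) 0.07098375508856565
plate 4199 ((556.9654541015625, 249.6435546875), (50.233551025390625, 80.19541931152344), 1.4176925420761108) 0.029144343366346026
mould 12209 ((556.7098388671875, 249.51190185546875), (82.8433609008789, 116.79759979248047), 1.5889818668365479) 0.02555371446409882
```

View pics/w2.png

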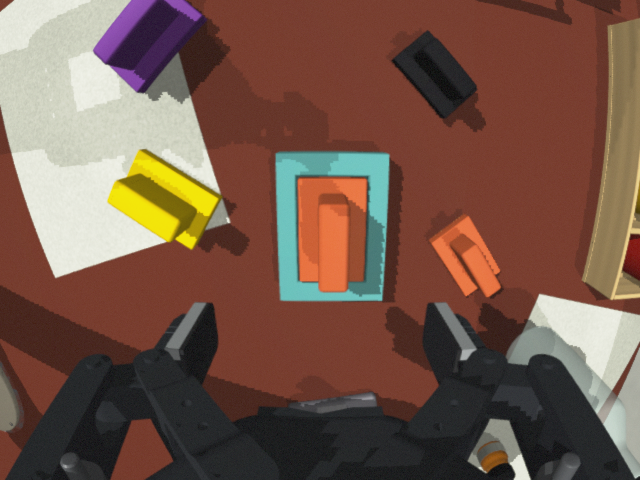

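The bar is measured at (0.557, 0.250) with yaw 1.4°, which matches the tool yaw, and sizes 20x59 and 50x80 agree with the description. The small red stamp is clear of the fingers, so I descend and grip.

>>> play_rows(
  commands=[
    {"grip": -1,"x": 0.0005,"y": 0.0063,"z": 0.03,"rx": 0,"ry": 0,"rz": 0},
    {"grip": -1,"x": 0,"y": 0,"z": 0.04,"rx": 0,"ry": 0,"rz": 0},
    {"grip": -1,"x": 0,"y": 0,"z": 0.03,"rx": 0,"ry": 0,"rz": 0},
    {"grip": -1,"x": 0,"y": 0,"z": 0.015,"rx": 0,"ry": 0,"rz": 0},
    {"grip": -1,"x": 0,"y": 0,"z": 0,"rx": 0,"ry": 0,"rz": 0},
    {"grip": -1,"x": 0,"y": 0,"z": 0,"rx": 0,"ry": 0,"rz": 0},
  ],
  squeeze=50,
)

```text
time_s: 3.72
position: [0.5592, 0.2481, 0.0527]
tool_rot: [[-0.021, 1.0, 0.003], [1.0, 0.021, 0.001], [0.001, 0.003, -1.0]]
ft_force: [0.7, 0.3, -0.3]
grip_width: 0.0857
```

Run:
```python
from h import *
s=env.observe();print(np.round(s['position'],4),np.round(s['tool_rot'],4).tolist(),s['ft_force'])
```

```text
[0.5592 0.2481 0.0527] [[-0.0209, 0.9998, 0.0027], [0.9998, 0.0209, 0.0006], [0.0005, 0.0027, -1.0]] [ 0.68586936  0.29555567 -0.25298721]
```

>>> play_rows(
  commands=[
    {"grip": -1,"x": 0,"y": 0,"z": 0,"rx": 0,"ry": 0,"rz": 0},
  ],
)

```text
time_s: 3.85
position: [0.5589, 0.2481, 0.0522]
tool_rot: [[-0.021, 1.0, 0.002], [1.0, 0.021, 0.0], [0.0, 0.002, -1.0]]
ft_force: [-0.3, 0.7, 0.5]
grip_width: 0.0852
```

>>> play_rows(
  commands=[
    {"grip": -1,"x": 0,"y": 0,"z": 0,"rx": 0,"ry": 0,"rz": 0},
  ],
)

```text
time_s: 3.98
position: [0.5587, 0.2481, 0.0516]
tool_rot: [[-0.021, 1.0, 0.001], [1.0, 0.021, 0.0], [0.0, 0.001, -1.0]]
ft_force: [0.3, -0.6, 0.9]
grip_width: 0.0855
```

Run:
```python
from h import *
d=snap('wrist','w3')
for i in range(2):
  optics.get_image('scene');s=env.observe();print(np.round(s['position'],4),np.round(s['q'],3))
```

```text
[0.5585 0.2481 0.0513] [ 1.2867e+01  3.8801e+01  7.8818e+01 -1.0000e-03  6.2355e+01  1.1658e+01]
[0.5585 0.2481 0.0512] [12.866 38.811 78.821 -0.    62.352 11.659]
```

View pics/w3.png

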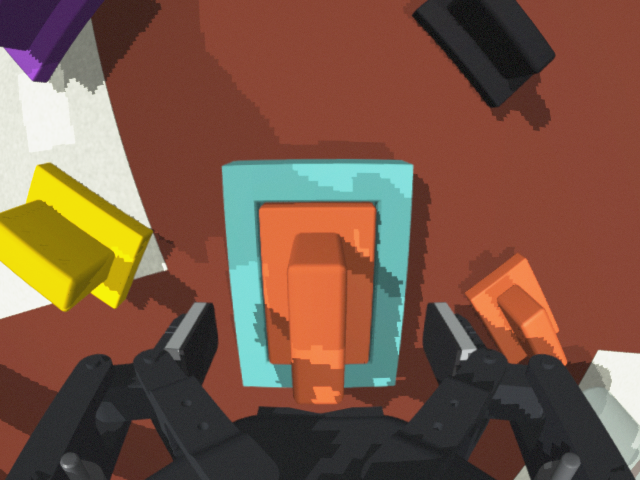

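Centred on the bar to within 2 mm, so I apply a small trim and close.

>>> play_rows(
  commands=[
    {"grip": -1,"x": 0.002,"y": -0.0013,"z": 0.001,"rx": 0,"ry": 0,"rz": 0},
    {"grip": -1,"x": 0,"y": 0,"z": 0,"rx": 0,"ry": 0,"rz": 0},
    {"grip": 1,"x": 0,"y": 0,"z": 0,"rx": 0,"ry": 0,"rz": 0},
    {"grip": 1,"x": 0,"y": 0,"z": 0,"rx": 0,"ry": 0,"rz": 0},
    {"grip": 1,"x": 0,"y": 0,"z": 0,"rx": 0,"ry": 0,"rz": 0},
    {"grip": 1,"x": 0,"y": 0,"z": 0,"rx": 0,"ry": 0,"rz": 0},
    {"grip": 1,"x": 0,"y": 0,"z": 0,"rx": 0,"ry": 0,"rz": 0},
    {"grip": 1,"x": 0,"y": 0,"z": 0,"rx": 0,"ry": 0,"rz": 0},
  ],
  squeeze=50,
)

```text
time_s: 5.12
position: [0.5572, 0.25, 0.0501]
tool_rot: [[-0.021, 1.0, 0.0], [1.0, 0.021, 0.0], [0.0, 0.0, -1.0]]
ft_force: [0.3, -0.3, 1.8]
grip_width: 0.0192
```

>>> play_rows(
  commands=[
    {"grip": 1,"x": 0,"y": 0,"z": 0,"rx": 0,"ry": 0,"rz": 0},
    {"grip": 1,"x": 0,"y": 0,"z": 0,"rx": 0,"ry": 0,"rz": 0},
  ],
  squeeze=50,
)

```text
time_s: 5.38
position: [0.5572, 0.25, 0.0501]
tool_rot: [[-0.021, 1.0, 0.0], [1.0, 0.021, 0.0], [0.0, 0.0, -1.0]]
ft_force: [-0.6, 0.0, 2.7]
grip_width: 0.0195
```

Run:
```python
from h import *
s=env.observe();print(np.round(s['position'],4),np.round(s['tool_rot'],4).tolist(),s['ft_force'],s['grip_width'])
```

```text
[0.5572 0.25   0.0501] [[-0.021, 0.9998, 0.0002], [0.9998, 0.021, 0.0], [0.0, 0.0002, -1.0]] [-0.62652243  0.04212028  2.69510625] 0.019506149497864774
```

>>> play_rows(
  commands=[
    {"grip": 1,"x": 0,"y": 0,"z": -0.01,"rx": 0,"ry": 0,"rz": 0},
    {"grip": 1,"x": 0,"y": 0,"z": -0.02,"rx": 0,"ry": 0,"rz": 0},
    {"grip": 1,"x": 0,"y": 0,"z": -0.04,"rx": 0,"ry": 0,"rz": 0},
    {"grip": 1,"x": 0,"y": 0,"z": -0.05,"rx": 0,"ry": 0,"rz": 0},
    {"grip": 1,"x": 0,"y": 0,"z": -0.05,"rx": 0,"ry": 0,"rz": 0},
    {"grip": 1,"x": 0,"y": 0,"z": -0.05,"rx": 0,"ry": 0,"rz": 0},
    {"grip": 1,"x": 0,"y": 0,"z": -0.02,"rx": 0,"ry": 0,"rz": 0},
    {"grip": 1,"x": 0,"y": 0,"z": 0,"rx": 0,"ry": 0,"rz": 0},
  ],
  squeeze=50,
)

```text
time_s: 6.38
position: [0.5572, 0.2501, 0.2916]
tool_rot: [[-0.021, 1.0, 0.003], [1.0, 0.021, 0.001], [0.001, 0.003, -1.0]]
ft_force: [1.0, 0.4, -1.6]
grip_width: 0.0193
```

```bash
cat >> h.py <<'E'
from scipy.spatial.transform import Rotation as Ro
def target(lens=(0.570,-0.0045,0.0788),tilt=.341,yaw=11.5,facez=.038):
    y=np.radians(yaw);n=np.array([-np.sin(tilt)*np.cos(y),-np.sin(tilt)*np.sin(y),np.cos(tilt)])
    x=np.array([-np.sin(y),np.cos(y),0]);R=np.stack([x,np.cross(-n,x),-n],1)
    return np.array(lens)+(.11+facez)*n,R,n
def delta(p,R):
    s=env.observe();P=np.array(s['position']);Q=np.array(s['tool_rot'])
    return P,Q,(p-P)@Q,Ro.from_matrix(Q.T@R).as_rotvec()
E
python3 - <<'E'
from h import *
snap('scene','s1')
p,R,n=target();print(p.round(4),R.round(3).tolist())
P,Q,dp,rv=delta(p,R);print(P.round(4),dp.round(4),rv.round(4),env.observe()['grip_width'],env.observe()['time_s'])
# 8 rows: constant world velocity to point 6cm beyond along n, rotation uniform
g=p+.05*n;N=8;st=(g-P)/N;r=rv/N;Rk=Q.copy()
for k in range(N):
    print(k,(st@Rk).round(4),r.round(4));Rk=Rk@Ro.from_rotvec(r).as_matrix()
E
```

```text
[ 0.5215 -0.0144  0.2183] [[-0.199, 0.924, 0.328], [0.98, 0.188, 0.067], [0.0, 0.334, -0.942]]
[0.5569 0.25   0.2898] [-0.2635 -0.0409  0.0716] [-0.3401  0.0306 -0.178 ] 0.019949072200924078 6.425
0 [-0.0333 -0.0072  0.0031] [-0.0425  0.0038 -0.0222]
1 [-0.0332 -0.008   0.0026] [-0.0425  0.0038 -0.0222]
2 [-0.033  -0.0089  0.0021] [-0.0425  0.0038 -0.0222]
3 [-0.0328 -0.0097  0.0016] [-0.0425  0.0038 -0.0222]
4 [-0.0326 -0.0105  0.001 ] [-0.0425  0.0038 -0.0222]
5 [-0.0323 -0.0112  0.0005] [-0.0425  0.0038 -0.0222]
6 [-0.0321 -0.0119 -0.0002] [-0.0425  0.0038 -0.0222]
7 [-0.0318 -0.0126 -0.0008] [-0.0425  0.0038 -0.0222]
```

View pics/s1.png

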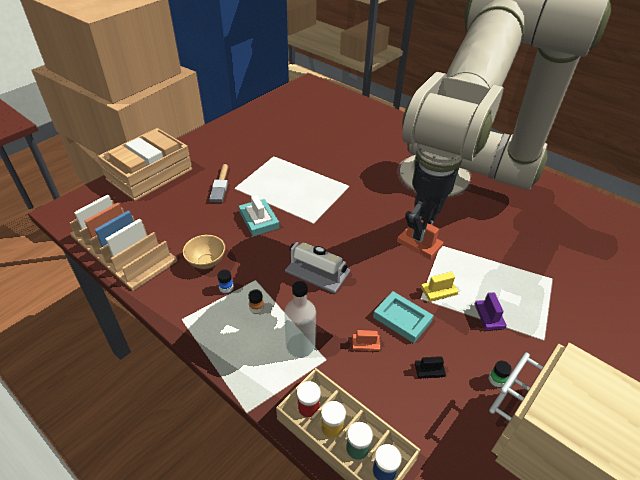

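The red stamp is in the gripper at (422,238), its mould at (403,314) is empty, and the desk camera hasn't moved. Next I go over the lens.

>>> play_rows(
  commands=[
    {"grip": 1,"x": -0.0333,"y": -0.0072,"z": 0.003,"rx": -0.0425,"ry": 0.004,"rz": -0.022},
    {"grip": 1,"x": -0.0332,"y": -0.008,"z": 0.0026,"rx": -0.0425,"ry": 0.004,"rz": -0.022},
    {"grip": 1,"x": -0.033,"y": -0.009,"z": 0.002,"rx": -0.0425,"ry": 0.004,"rz": -0.022},
    {"grip": 1,"x": -0.0328,"y": -0.0097,"z": 0.0016,"rx": -0.0425,"ry": 0.004,"rz": -0.022},
    {"grip": 1,"x": -0.0326,"y": -0.0105,"z": 0.001,"rx": -0.0425,"ry": 0.004,"rz": -0.022},
    {"grip": 1,"x": -0.0323,"y": -0.0112,"z": 0.0005,"rx": -0.0425,"ry": 0.004,"rz": -0.022},
    {"grip": 1,"x": -0.032,"y": -0.012,"z": 0,"rx": -0.0425,"ry": 0.004,"rz": -0.022},
    {"grip": 1,"x": -0.0318,"y": -0.0126,"z": -0.001,"rx": -0.0425,"ry": 0.004,"rz": -0.022},
    {"grip": 1,"x": 0,"y": 0,"z": 0,"rx": 0,"ry": 0,"rz": 0},
    {"grip": 1,"x": 0,"y": 0,"z": 0,"rx": 0,"ry": 0,"rz": 0},
    {"grip": 1,"x": 0,"y": 0,"z": 0,"rx": 0,"ry": 0,"rz": 0},
  ],
  squeeze=50,
)

```text
time_s: 7.8
position: [0.5049, -0.0168, 0.2652]
tool_rot: [[-0.199, 0.924, 0.327], [0.98, 0.187, 0.068], [0.002, 0.334, -0.943]]
ft_force: [-0.2, 0.1, -1.8]
grip_width: 0.0193
```

Run:
```python
from h import *
snap('wrist','w4')
p,R,n=target()
P,Q,dp,rv=delta(p,R);print(P.round(4),dp.round(4),rv.round(4),np.round(env.observe()['q'],1))
```

```text
[ 0.505  -0.0168  0.2654] [-0.001  -0.      0.0499] [-0.0005 -0.0017 -0.001 ] [-20.5   9.   91.6  11.5  63.2 -35.7]
```

View pics/w4.png

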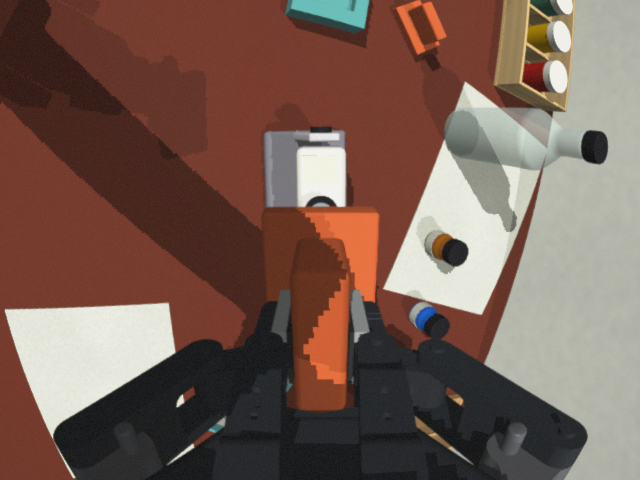

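The stamp sits squarely over the head (lens just below the plate edge at (320,203)). Now I close in along the line of sight.

>>> play_rows(
  commands=[
    {"grip": 1,"x": -0.001,"y": 0,"z": 0.015,"rx": 0,"ry": -0.0017,"rz": 0},
    {"grip": 1,"x": 0,"y": 0,"z": 0.02,"rx": 0,"ry": 0,"rz": 0},
    {"grip": 1,"x": 0,"y": 0,"z": 0.015,"rx": 0,"ry": 0,"rz": 0},
    {"grip": 1,"x": 0,"y": 0,"z": 0,"rx": 0,"ry": 0,"rz": 0},
    {"grip": 1,"x": 0,"y": 0,"z": 0,"rx": 0,"ry": 0,"rz": 0},
    {"grip": 1,"x": 0,"y": 0,"z": 0,"rx": 0,"ry": 0,"rz": 0},
    {"grip": 1,"x": 0,"y": 0,"z": 0,"rx": 0,"ry": 0,"rz": 0},
    {"grip": 1,"x": 0,"y": 0,"z": 0,"rx": 0,"ry": 0,"rz": 0},
  ],
  squeeze=50,
)

```text
time_s: 8.85
position: [0.5215, -0.0154, 0.2187]
tool_rot: [[-0.197, 0.924, 0.328], [0.98, 0.186, 0.066], [-0.0, 0.335, -0.942]]
ft_force: [0.1, -0.0, -0.7]
grip_width: 0.0197
```

Run:
```python
from h import *
p,R,n=target()
P,Q,dp,rv=delta(p,R);print(P.round(4),dp.round(4),rv.round(4),env.observe()['grip_width'])
a=snap('scene','s2');d=snap('wrist','w5');b=snap('top','t2')
A=fcloud(d).reshape(-1,3)
hsv=cv2.cvtColor(d['color'],cv2.COLOR_BGR2HSV).reshape(-1,3)
red=((hsv[:,0]<15)|(hsv[:,0]>170))&(hsv[:,1]>90)
L=(A-P)@Q  # tool coords
print('bar/plate in tool z', np.histogram(L[red&(abs(L[:,0])<.06)&(abs(L[:,1])<.04)][:,2],bins=np.arange(-.03,.06,.005)))
k=red&(abs(L[:,0])<.06)&(abs(L[:,1])<.04)&(L[:,2]>.012)&(L[:,2]<.035)
I,c,m,_=plane(A[k]);print('plate normal',m.round(3),'n',n.round(3),'angle',np.degrees(np.arccos(m@n)),'platez',np.median(L[k][I][:,2]))
q=L[k][I];print(q.min(0).round(4),q.max(0).round(4),cv2.minAreaRect((q[:,:2]*1000).astype(np.float32)))
for nm,dd in(('s',a),('t',b)):
    A=cloud(dd).reshape(-1,3);hsv=cv2.cvtColor(dd['color'],cv2.COLOR_BGR2HSV).reshape(-1,3)
    L=(A-P)@Q;k=((hsv[:,0]<15)|(hsv[:,0]>170))&(hsv[:,1]>90)&(np.abs(L[:,0])<.05)&(np.abs(L[:,1])<.035)&(L[:,2]>-.03)&(L[:,2]<.06)
    q=L[k];print(nm,len(q),np.percentile(q,[2,50,98],axis=0).round(4).tolist())
```

```text
[ 0.5215 -0.0154  0.2187] [0.001  0.0001 0.0005] [ 0.0004  0.001  -0.0022] 0.01969456762157837
bar/plate in tool z (array([  24, 7116,  934,  294,  290,  235,  203,  252,  163, 1031, 5501,
        263,  167,    0,    0,    0,    0]), array([-3.0000000e-02, -2.5000000e-02, -2.0000000e-02, -1.5000000e-02,
       -1.0000000e-02, -5.0000000e-03,  6.9388939e-18,  5.0000000e-03,
        1.0000000e-02,  1.5000000e-02,  2.0000000e-02,  2.5000000e-02,
        3.0000000e-02,  3.5000000e-02,  4.0000000e-02,  4.5000000e-02,
        5.0000000e-02,  5.5000000e-02]))
plate normal [-0.33  -0.063  0.942] n [-0.328 -0.067  0.942] angle 0.2477694821947664 platez 0.020642186965264032
[-0.0021 -0.0255  0.0191] [0.0399 0.0242 0.0224] ((18.968080520629883, -0.6091632843017578), (41.93959045410156, 49.722007751464844), 0.1664448082447052)
s 587 [[-0.0346, -0.0168, -0.0214], [0.0139, 0.0108, 0.0197], [0.0398, 0.0272, 0.0335]]
t 212 [[-0.0362, -0.007, -0.0174], [-0.0149, 0.012, 0.0208], [0.0401, 0.0239, 0.0257]]
```

View pics/s2.png

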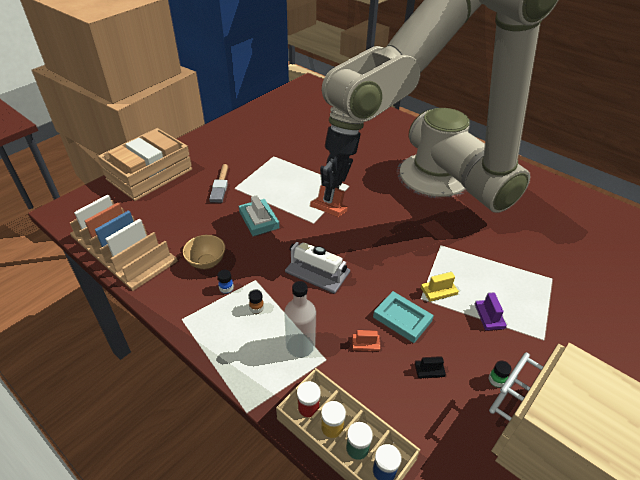

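View pics/w5.png

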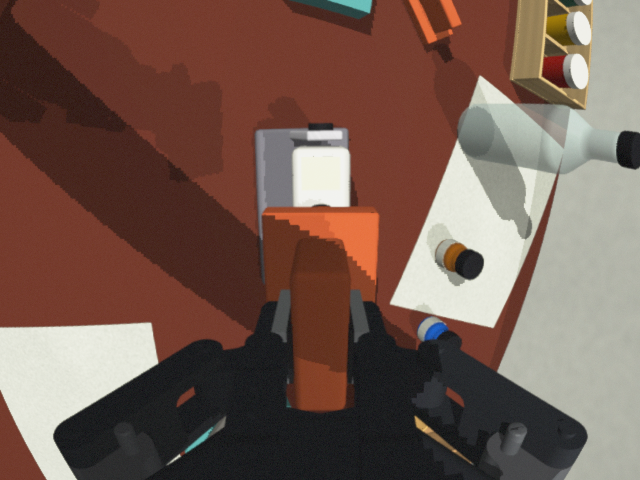

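Run:
```python
from h import *
p,R,n=target();l=np.array((0.570,-0.0045,0.0788))
for fn in('s0','s1','s2','t0','w1','w4','w5'):
    d=load(fn);A=(fcloud if fn[0]=='w' else cloud)(d);col=d['color'].astype(int)
    L=(A-l)@np.stack([R[:,0],np.cross(n,R[:,0])*-1,n],1) # y_long, x, n
    near=(np.abs(L[...,0])<.056)&(np.abs(L[...,1])<.022)&(np.abs(L[...,2]+.008)<.006)
    face=near&(np.hypot(L[...,0],L[...,1])>.02)
    I,c,m,_=plane(A[face],.002)
    Lf=L[face][I]
    lens=(np.hypot(L[...,0],L[...,1])<.03)&(L[...,2]>-.004)&(L[...,2]<.008)
    q=L[lens]; cc=cv2.minEnclosingCircle((q[:,:2]*1000).astype(np.float32)) if len(q)>5 else None
    print(fn,len(Lf),'tilt',round(np.arccos(m[2]),4),'yaw',round(np.degrees(np.arctan2(-m[1],-m[0])),1),'face off',np.median(Lf[:,2]).round(4),'lens',len(q),cc,np.median(q,0).round(4))
```

```text
s0 208 tilt 0.355 yaw 11.9 face off -0.0071 lens 79 ((0.23923343420028687, 1.1375844478607178), 17.197769165039062) [0.0007 0.0049 0.0004]
s1 207 tilt 0.335 yaw 11.1 face off -0.0069 lens 80 ((-1.6966153383255005, 0.4241600036621094), 18.01927947998047) [0.0007 0.0052 0.0008]
s2 209 tilt 0.3386 yaw 12.7 face off -0.0069 lens 80 ((-0.490123987197876, 0.5245620012283325), 18.637826919555664) [0.0008 0.0044 0.0006]
t0 274 tilt 0.335 yaw 9.7 face off -0.0081 lens 120 ((0.30301034450531006, -2.5488429069519043), 28.336084365844727) [ 0.001   0.0003 -0.0002]
w1 2841 tilt 0.3515 yaw 11.9 face off -0.007 lens 766 ((-1.0247946977615356, -0.07921227067708969), 16.366558074951172) [-0.      0.0007  0.001 ]
w4 1975 tilt 0.3569 yaw 13.8 face off -0.0068 lens 222 ((7.32005500793457, -0.27962493896484375), 13.993422508239746) [0.01   0.0001 0.0008]
w5 2628 tilt 0.3562 yaw 12.1 face off -0.0068 lens 19 ((14.374411582946777, -0.22273898124694824), 5.021583557128906) [ 0.0149  0.0002 -0.0013]
```

>>> play_rows(
  commands=[
    {"grip": 1,"x": 0.001,"y": -0.0007,"z": 0,"rx": -0.005,"ry": 0,"rz": -0.002},
    {"grip": 1,"x": 0,"y": 0,"z": 0,"rx": 0,"ry": 0,"rz": 0},
    {"grip": 1,"x": 0,"y": 0,"z": 0,"rx": 0,"ry": 0,"rz": 0},
    {"grip": 1,"x": 0,"y": 0,"z": 0,"rx": 0,"ry": 0,"rz": 0},
    {"grip": 1,"x": 0,"y": 0,"z": 0,"rx": 0,"ry": 0,"rz": 0},
    {"grip": 1,"x": 0,"y": 0,"z": 0,"rx": 0,"ry": 0,"rz": 0},
    {"grip": 1,"x": 0,"y": 0,"z": 0,"rx": 0,"ry": 0,"rz": 0},
    {"grip": 1,"x": 0,"y": 0,"z": 0,"rx": 0,"ry": 0,"rz": 0},
  ],
  squeeze=50,
)

```text
time_s: 10.0
position: [0.5206, -0.0145, 0.2182]
tool_rot: [[-0.199, 0.922, 0.333], [0.98, 0.187, 0.067], [-0.001, 0.339, -0.941]]
ft_force: [-0.4, -0.3, -2.0]
grip_width: 0.0196
```

Run:
```python
from h import *
p,R,n=target(tilt=.346)
P,Q,dp,rv=delta(p,R);s=env.observe();print(P.round(4),dp.round(4),rv.round(4),s['grip_width'],np.abs(s['qvel']).max(),s['time_s'])
if np.linalg.norm(dp)<.002 and np.linalg.norm(rv)<.01: print(order.close_job())
```

```text
[ 0.5206 -0.0145  0.2182] [-0.0001  0.0001  0.0002] [ 0.0001  0.0007 -0.0001] 0.019618837267400574 0.045726220211569774 10.0
the job is handed in; nothing more can be done
None
```

I lifted the clay-red stamp (the larger one, in the teal mould) by its grip bar and held it in front of the desk camera's lens. I handed the job in at 10.0 s with the stamp still gripped and the arm steady.

- **Position:** by the arm's own reading, the final pose was within 0.3 mm and 0.05° of the target. The target came from my measured camera pose: lens at about (0.570, −0.0045, 0.079) m, tilt 0.346 rad, yaw 11.5°, distance 110 mm.
- **Grip:** the opening held at 19.6 mm on the 20 mm bar.
- **Squareness and centring:** before a final 0.3° / 1 mm trim, the wrist camera put the plate 0.25° from the line of sight I was using and centred to about 1 mm. I took no picture after the trim.
- **Where the checks disagreed:** estimates of the camera's tilt ranged from 0.319 to 0.357 rad across pictures. The wrist camera also put the plate about 1.4 mm off the distance I assumed, which fits its roughly 1.3 mm offset on the table height. Real errors of about 1° and 1–2 mm are therefore possible.
- **Other objects:** in the last scene picture the white stamp, the desk camera and the other things looked unmoved.

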